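# Third hand at the sprung stop

### The job

Be my third hand while I tighten the two screws on the side of the steel drill block: pick the block up and set it flat between the two low rails of the metal jig, plain face towards the sprung stop plate and screw heads facing back to the open end, without pushing the stop yet. Then, keeping hold of it, slide it against the stop and push steadily, about 10 N, so that the pointers at the ends of the stop plate stay between their two dark marks, never running the stop to its end. Hold it like that for at least three seconds and finish while still gripping and pressing; leave the wooden block and the wooden box that lie to the sides of the jig where they are.

Things in the scene. Friction and masses are not known exactly. Their poses are not given: they have to be found in the camera images.
- drill_block: bare steel block 38 x 38 x 20 mm high, about 0.2 kg, holes in its top, two screw heads standing 10 mm out of one side. Origin on its underside, z up; y points from the screw side (y -14 mm) to the plain front face (+24 mm); x runs across the width to grip (-19 to +19 mm). Starts flat on the bench in one of three places, plain face turned roughly away from the robot.
- block_front (a point): centre of the drill block's plain front face, 10 mm above its underside
- block_screws (a point): centre of the drill block's screw side (the face that the screw heads stand out of), 10 mm above its underside
- press_jig: fixed jig. Base plate 160 (x) x 96 x 10 mm thick, origin centre of its underside, x along the channel from the open end (near the robot) to the stop, z up. Channel floor = plate top, z 10 mm. Two rails 4 mm high, 6 mm wide, x -78 to +10 mm, inner faces at y -22 and +22 mm: keep the fingertips over 4 mm above the channel floor. Grey housing behind the stop, x 52 to 72 mm, 36 mm over the bench.
- stop_face (a point): foot of the front face of the stop plate: a sprung steel plate across the end of the channel, 50 mm wide (y), 8 mm thick, top 33 mm above the bench; the point lies midway, on the channel floor, axes as the jig's; free, it stands at jig x +15 mm. A pointer at each end runs out just over the base plate; its line starts 8 mm before the first dark mark and 16 mm before the second.
- stop_plate (a joint): how far the stop plate is pushed back along the jig's +x, in m: 0 free (as it starts), 0.024 end of travel. Spring: 4 N at 0, 500 N/m more; 8 N at 0.008 (pointer on the first mark), 10 N at 0.012, 12 N at 0.016 (second mark). It springs back when released.
- wood_block: bystander: hardwood block 51 x 48 x 42 mm, origin centre of its underside
- wooden_box: bystander: small closed wooden box 46 x 90 x 34 mm with a clasp, origin centre of its underside

How it is judged:
By the outcome, as a careful person would: the job done as asked, in the order asked, and still so for the second after the job is handed in, while the arm keeps its last pose, push and grip.
It also fails if it takes over 48 s, if anything falls off the work surface, if the arm or the gripper's body presses on something with over 40 N, if the wrist force passes 120 N, or if a joint passes its speed limit or range.

### The arm

A 6-joint arm with a two-finger parallel gripper is mounted at the origin on a cart in front of the work surface, level with it; the furniture and walls round the work are solid. World frame = base frame: x ahead of the robot, y to its left, z up, the work surface at z = 0. Lengths are in m, angles in rad, forces in N, time in s.
With the tool pointing down it reaches from about 0.375 to 0.9 m from the base axis. Payload 3.1 kg.
Tool frame: the origin (TCP) lies at the very end of the fingers, on their centre line; the grasp point (between the pads) lies 19 mm behind it (hold_point_z is the distance from the TCP to the grasp point, in m); x points along the fingers, y is the direction in which the jaws open and shut, and the axes are right-handed (so a half turn about x gives the same grasp; the last joint's range is limited). The gripper opens to 87 mm and grips with 3 to 60 N. Pads are 19 mm wide; open, the fingers measure 117 mm over their backs; the gripper's body (75 mm by 190 mm) begins 51 mm behind the grasp point.
Start: joints at [-1.504, 0.527, 1.433, -0, 1.181, -0.178], TCP at [0.152, -0.606, 0.223] pointing down, gripper open.
Joint ranges: [-3.08, 3.08], [-0.75, 2.2], [0.22, 2.44], [-1.43, 4.57], [0, 2.65], [-2.85, 2.85]. Speed limits (rad/s): [2.79, 2.79, 3.14, 3.14, 3.14, 3.14].

### API

Orientations are given as a unit quaternion [x, y, z, w].
In Python, from rig import * gives the robot as it stands.
- The arm moves only by the tool send_rows, never from a script. Its argument "steps" is a list that holds one entry, the list of rows, each a list of 6 numbers: the shift along the tool's x, y, z in cm, then the turn, a rotation vector about the tool's x, y, z in units of 6 degrees (1.0 is 6 degrees). In form: [[[x, y, z, wx, wy, wz], ...]]. A call has 1 to 8 rows; each row shifts and turns the pose as measured when the row begins, along the tool's axes as they then stand; what a row does not reach is not made up. A row lasts 1/12 s, in which the tool goes at most 41.7 mm and 7.16 degrees, less where a joint would pass 70% of its speed; a pose out of reach is approached as far as the arm can. A call is refused whole if a number of a shift passes 4.17 or a number of a turn 1, either way. A call with a gripper value outside its range is refused whole. "gripper" is the closure, from 0 (fully open) to 1 (shut), set as the call begins (left out, the last holds). The fingers move at their own pace and stop on an object; "force" is the grip in N (left out, the last holds). Time passes only in rows, so rows that do not move let the fingers close. It gives the time, the measured TCP pose, the force and the opening at its end, in the units of the state.
- get_obs(): the state, without advancing time (a new reading comes with each control period).
- camera(name): name is "scene" or "top" or "wrist"; returns (picture, depth): 384x512x3 uint8, red, green, blue; 384x512 float32, m along the optical axis (not along the pixel's ray), 0 where there is no reading.
- camera_params(name): a dict with "intrinsics" (3x3 intrinsics, pixels), "D" ([k1, k2, p1, p2, k3] as OpenCV has them; the pictures are not rectified), "position" and "attitude" of the camera in the world; the wrist camera has in their place "T_tool_cam" (4x4, takes a point from camera to tool coordinates, whose origin is the TCP and whose axes are the tool frame's). Camera axes: x right, y down, z forward; pixel columns grow to the right and rows downward; lengths in m; the calibration is good to about 2 mm. A picture is of the moment at which its call begins: read the wrist's pose just before it. camera_params takes no time and is no camera call.
- hand_in(): hands the job in, once; it reports no verdict.
The state is a dict: "time": time; "q": joint angles; "joint_velocities": joint speeds; "joint_torque": joint torques, N m; "position": TCP position; "tool_rot": TCP orientation; "ft_force": force on the tool from outside, world axes, zero at the start; "moment": the same for the moment, N m; "grip_width": finger opening in m.
Only numpy, scipy, OpenCV 4.12 (cv2) and the standard library are available. Lean on these libraries where they do the work, as an engineer would, in place of code of your own. Each camera call takes 0.05 s, during which the arm holds its last target.

## Working session

There is one attempt and no reset: what is moved stays moved. The work goes in short steps, Python scripts to look and compute and a tool call to move; the robot and the scene stay as the last step left them, time stands still between calls to the robot, and variables do not carry over. Pictures are saved under pics/ and viewed, and the job is handed in when it is done.

Besides the shell and the picture viewer there is one more tool, called after "Call:" in YAML: its name, and indented under it one key for each argument. send_rows: Moves the arm, as the interface text tells. Its arguments: {"type":"object","properties":{"steps":{"type":"array"},"gripper":{"type":"number"},"force":{"type":"number"}},"required":["steps"]}

```bash
mkdir -p pics; ls
python3 - <<'E'
from rig import *
import cv2,numpy as np
print(get_obs())
for n in ["scene","top","wrist"]:
    p,d=camera(n); cv2.imwrite(f"pics/{n}0.png",p[:,:,::-1]); np.savez(f"{n}0.npz",p=p,d=d)
    print(n,camera_params(n))
E
```

```text
pics
{'time': 0.0, 'q': array([-1.50352326e+00,  5.28487493e-01,  1.43392790e+00, -2.08091077e-05,
        1.18134297e+00, -1.78491608e-01]), 'joint_velocities': array([ 2.30826562e-04, -1.10476628e-03,  2.87120303e-03, -6.76378057e-04,
        5.27441186e-05,  1.49948908e-03]), 'joint_torque': array([-1.01328260e-03, -4.40042853e+01, -1.76590759e+01,  6.35246979e-02,
        5.82490792e-02, -1.52723255e-04]), 'position': array([ 0.15203904, -0.60546851,  0.22155037]), 'tool_rot': array([ 0.70180983,  0.08744004, -0.7017383 ,  0.08591026]), 'ft_force': array([-0.28140449,  0.14001093, -0.75377865]), 'moment': array([ 0.02194498, -0.00116802, -0.00494519]), 'grip_width': 0.08696786460454496}
scene {'intrinsics': array([[469.58121327,   0.        , 255.2999982 ],
       [  0.        , 469.58121327, 190.68880253],
       [  0.        ,   0.        ,   1.        ]]), 'D': array([-0.09212327,  0.        ,  0.        ,  0.        ,  0.        ]), 'position': array([1.20085903, 0.34891144, 1.24828895]), 'attitude': array([ 0.47655558,  0.83128858, -0.24827091, -0.14218166])}
top {'intrinsic
[... 271 characters left out ...]
0.07331233,  1.51239226]), 'attitude': array([-0.69673254,  0.71614922, -0.02637095,  0.03160126])}
wrist {'intrinsics': array([[266.73741872,   0.        , 253.56571279],
       [  0.        , 266.73741872, 194.9648089 ],
       [  0.        ,   0.        ,   1.        ]]), 'D': array([0.0148698, 0.       , 0.       , 0.       , 0.       ]), 'T_tool_cam': array([[ 1.46333696e-03, -2.69609880e-01,  9.62968520e-01,
        -1.61302147e-01],
       [ 9.99998929e-01,  3.92229516e-04, -1.40979317e-03,
        -9.44945725e-04],
       [ 2.38949051e-06,  9.62969552e-01,  2.69610165e-01,
        -7.47200363e-02],
       [ 0.00000000e+00,  0.00000000e+00,  0.00000000e+00,
         1.00000000e+00]])}
```

View pics/top0.png

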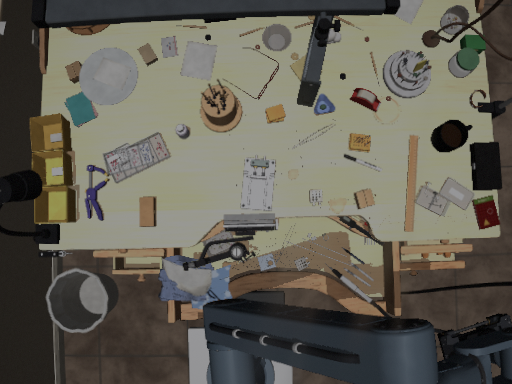

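View pics/scene0.png

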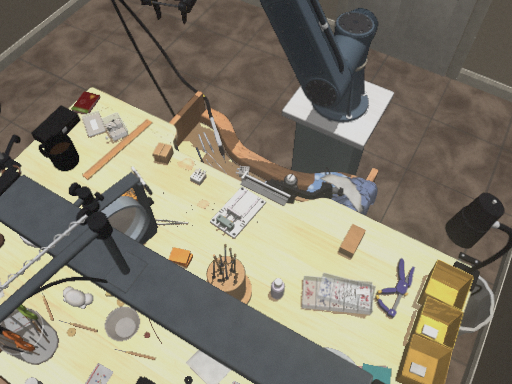

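Run:
```python
import cv2
a=cv2.imread("pics/top0.png")[140:240,220:390]; cv2.imwrite("pics/t1.png",cv2.resize(a,None,fx=4.5,fy=4.5,interpolation=cv2.INTER_CUBIC))
a=cv2.imread("pics/scene0.png")[130:250,130:300]; cv2.imwrite("pics/s1.png",cv2.resize(a,None,fx=4.5,fy=4.5,interpolation=cv2.INTER_CUBIC))
```

```text
(no output)
```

View pics/t1.png

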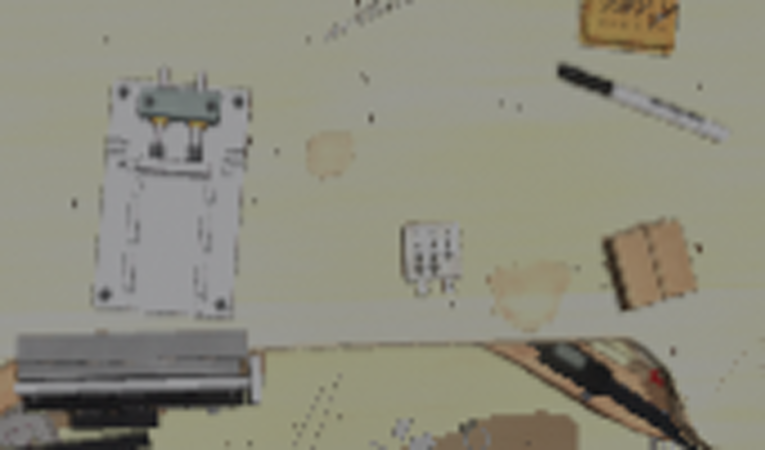

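View pics/s1.png

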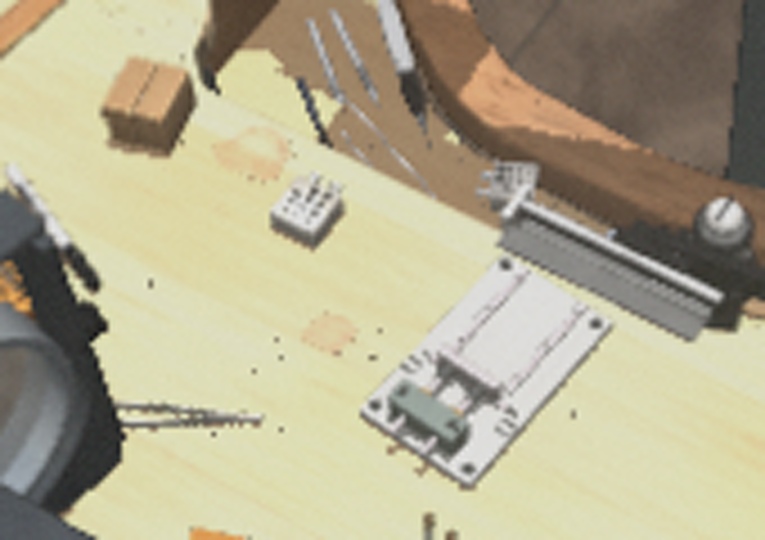

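View pics/wrist0.png

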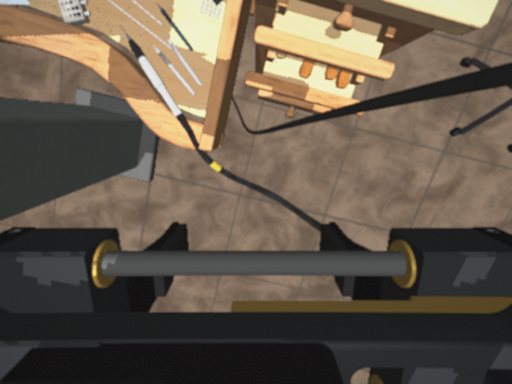

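```bash
cat > h.py <<'E'
from rig import *
import cv2,numpy as np
from scipy.spatial.transform import Rotation as R
def campose(n,obs=None):
    p=camera_params(n)
    if n=='wrist':
        T=np.eye(4);T[:3,:3]=R.from_quat(obs['tool_rot']).as_matrix();T[:3,3]=obs['position']
        T=T@p['T_tool_cam']; return p['intrinsics'],p['D'],T[:3,:3],T[:3,3]
    return p['intrinsics'],p['D'],R.from_quat(p['attitude']).as_matrix(),p['position']
def topl(n,uv,z,obs=None):
    K,D,Rm,t=campose(n,obs)
    uv=np.array(uv,float).reshape(-1,1,2)
    r=cv2.undistortPoints(uv,K,D)[:,0]
    r=np.c_[r,np.ones(len(r))]@Rm.T
    s=(np.asarray(z)-t[2])/r[:,2]
    return t+s[:,None]*r
def proj(n,P,obs=None):
    K,D,Rm,t=campose(n,obs)
    return cv2.projectPoints(np.array(P,float).reshape(-1,3),cv2.Rodrigues(Rm.T)[0],-Rm.T@t,K,D)[0][:,0]
def dep(n,uv,d,obs=None):
    K,D,Rm,t=campose(n,obs); uv=np.array(uv,float).reshape(-1,1,2)
    r=cv2.undistortPoints(uv,K,D)[:,0]; r=np.c_[r,np.ones(len(r))]
    z=np.array([d[int(round(v)),int(round(u))] for u,v in uv[:,0]])
    return t+(r*z[:,None])@Rm.T
E
python3 - <<'E'
from h import *
np.set_printoptions(precision=4,suppress=True)
o=get_obs();print(R.from_quat(o['tool_rot']).as_matrix())
c=lambda L:[(x/4.5+220-.4,y/4.5+140-.4) for x,y in L]
d=np.load('top0.npz')['d']
print('blk',topl('top',c([(403,222),(460,222),(458,275),(405,280),(421,289),(450,287)]),[.02]*4+[.01]*2))
print(dep('top',c([(432,250)]),d))
print('jig',topl('top',c([(110,80),(250,88),(230,317),(94,306)]),[.01]*4))
print('wood',topl('top',c([(612,240),(678,222),(695,290),(625,310)]),.042))
print('dev',dep('top',c([(40,345),(230,345),(130,345),(130,385),(250,370),(130,365)]),d))
E
```

```text
[[-0.0001  0.2434 -0.9699]
 [ 0.0016 -0.9699 -0.2434]
 [-1.     -0.0016 -0.0003]]
blk [[ 0.5697 -0.2298  0.02  ]
 [ 0.5686 -0.269   0.02  ]
 [ 0.5322 -0.2662  0.02  ]
 [ 0.5298 -0.2297  0.02  ]
 [ 0.524  -0.2416  0.01  ]
 [ 0.5248 -0.2616  0.01  ]]
[[ 0.5496 -0.2486  0.023 ]]
jig [[ 0.6754 -0.0312  0.01  ]
 [ 0.667  -0.1281  0.01  ]
 [ 0.5084 -0.1095  0.01  ]
 [ 0.5186 -0.0163  0.01  ]]
wood [[ 0.5513 -0.3691  0.042 ]
 [ 0.5624 -0.4149  0.042 ]
 [ 0.5158 -0.4244  0.042 ]
 [ 0.5036 -0.3759  0.042 ]]
dev [[ 0.493   0.0219  0.0041]
 [ 0.4896 -0.1092  0.0003]
 [ 0.4912 -0.0402  0.006 ]
 [ 0.4635 -0.0397  0.0144]
 [ 0.4716 -0.1222  0.0095]
 [ 0.4776 -0.0398  0.0025]]
```

Run:
```python
from h import *
d=np.load('top0.npz')['d']
vv,uu=np.mgrid[0:384,0:512]
uv=np.c_[uu.ravel(),vv.ravel()]
P=dep('top',uv,d).reshape(384,512,3); ok=d>0
for x0 in np.arange(.1,.85,.05):
    print('%.2f'%x0,' '.join('%4d'%(1000*max([-.999]+list(P[ok&(P[...,0]>x0)&(P[...,0]<x0+.05)&(P[...,1]>y0)&(P[...,1]<y0+.05)][:,2]))) for y0 in np.arange(.1,-.75,-.05)))
print(np.round(np.arange(.1,-.75,-.05),2))
```

```text
0.10    8  313  335  334  278 -810 -820 -909 -914 -911 -913  665  658  615  563 -919 -915
0.15    1  330  414  497  577  660  744  786 -916  750  748  707  658  614  595  416  341
0.20  -73  352  451  532  614  700  774  825  836  831 -155 -143  617  610  594  511  339
0.25  -25  334  420  501  585  671  749  825  836  831 -160 -176 -192  -68 -215 -221  231
0.30   -6  -12 -159  -85 -168 -164 -166 -174 -181 -179 -191 -189 -195  -70 -218 -222 -210
0.35   -1   -8    0   -1  -90 -185 -194 -183 -195 -195 -190 -192 -118  -69 -138 -136  -64
0.40    8    7   -3    3    0   13 -188 -191 -188 -189 -109    8    8   11   10    9    9
0.45    7    8   17   16   15   17    7    5    6    9    6    9    7   13   31   34   33
0.50   10    9    8   20   19   19    9   26   27    9   49   52    9   13   34   36   35
0.55    8    9    8   19   20   16    7   26   25   10   50   51   10   16   33   31   17
0.60    7    7    7   31   44   40   12    9    8   10   17   16   14   11   15    8   10
0.65    7    7    8   17   44   39    8    8    9   15   26   56    7    8   15  108  105
0.70   67    7    7   10    8    7   12   19   13    9   63   58    9    7   12  107  107
0.75   92  136  227  133    9   37  239  356   11   10    8    8    8    8    7  102  109
0.80   22  245  244  137    9   39  363  363   33   33   62   67   34   12    8    7    8
[ 0.1   0.05  0.   -0.05 -0.1  -0.15 -0.2  -0.25 -0.3  -0.35 -0.4  -0.45
 -0.5  -0.55 -0.6  -0.65 -0.7 ]
```

Call:
send_rows:
  steps:
    - [[0, 0, 0, 0.8, 0, 0], [0, 0, 0, 0.8, 0, 0], [0, 0, 0, 0.8, 0, 0], [0.5, -3.2, -2.4, 0, 0, 0], [0.5, -3.2, -2.4, 0, 0, 0], [0.5, -3.2, -2.4, 0, 0, 0], [0.5, -3.2, -2.4, 0, 0, 0], [0.5, -3.2, -2.4, 0, 0, 0]]

```text
time: 0.82
position: [0.2732, -0.4518, 0.1936]
tool_rot: [-0.707, 0.013, 0.707, 0.009]
ft_force: [1.0, -0.1, -0.5]
grip_width: 0.0871
```

Call:
send_rows:
  steps:
    - [[0.6, -3.2, -2.5, 0, 0, 0], [0.6, -3.2, -2.5, 0, 0, 0], [0.6, -3.2, -2.5, 0, 0, 0], [0.6, -3.2, -2.5, 0, 0, 0], [0.6, -3.2, -2.5, 0, 0, 0], [0.6, -3.2, -2.5, 0, 0, 0]]

```text
time: 1.32
position: [0.4299, -0.2602, 0.1557]
tool_rot: [-0.707, 0.015, 0.707, 0.011]
ft_force: [0.4, -0.8, -0.4]
grip_width: 0.0871
```

Run:
```python
from h import *
o=get_obs();print(o['time'],o['position'],R.from_quat(o['tool_rot']).as_matrix().round(3))
```

```text
1.3167 [ 0.42994152 -0.26021258  0.1556528 ] [[-0.001 -0.036 -0.999]
 [-0.005 -0.999  0.036]
 [-1.     0.005  0.001]]
```

Call:
send_rows:
  steps:
    - [[0.5, -3.2, -2.1, 0, 0, 0], [0.5, -3.2, -2.1, 0, 0, 0], [0.4, -3.2, -2.1, 0, 0, 0], [0, 0, 0, 0, 0, 0], [0, 0, 0, 0, 0, 0]]

```text
time: 1.73
position: [0.5024, -0.1539, 0.1385]
tool_rot: [-0.706, 0.01, 0.708, 0.008]
ft_force: [-0.4, -0.2, 0.5]
grip_width: 0.087
```

Run:
```python
from h import *
import pickle
o=get_obs();p,d=camera('wrist');cv2.imwrite('pics/w1.png',cv2.resize(p[:,:,::-1],None,fx=1.5,fy=1.5,interpolation=cv2.INTER_CUBIC))
pickle.dump((o,p,d),open('w1.pkl','wb'));print(o['time'],o['position'],o['joint_velocities'])
```

```text
1.7333 [ 0.50237884 -0.15390832  0.13852779] [ 0.07641867  0.01631791 -0.00718852  0.03656149 -0.00137494  0.01893227]
```

View pics/w1.png

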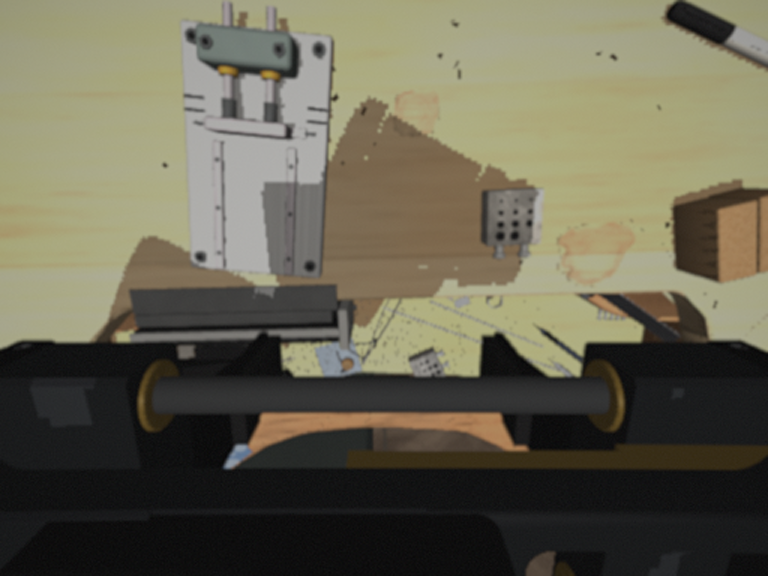

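Run:
```python
from h import *
import pickle
o,p,d=pickle.load(open('w1.pkl','rb'))
def crop(u0,v0,u1,v1,f,n): cv2.imwrite(n,cv2.resize(p[v0:v1,u0:u1,::-1],None,fx=f,fy=f,interpolation=cv2.INTER_CUBIC))
crop(310,115,375,180,9,'pics/b1.png'); crop(115,0,230,190,3.1,'pics/j1.png')
```

```text
(no output)
```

View pics/b1.png

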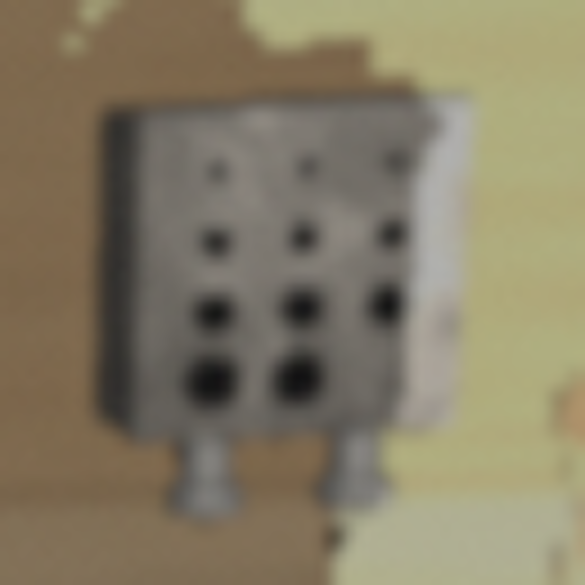

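View pics/j1.png

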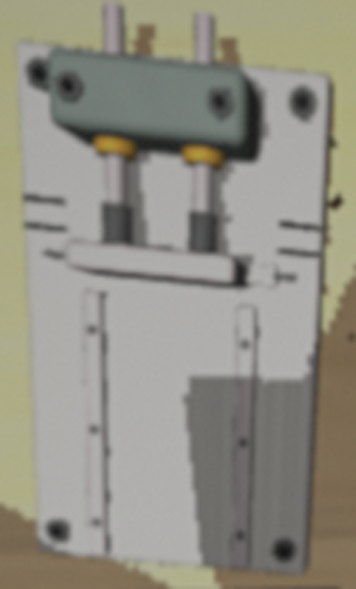

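Run:
```python
from h import *
import pickle
np.set_printoptions(precision=4,suppress=True)
o,p,d=pickle.load(open('w1.pkl','rb'))
c=lambda L,u0,v0,f:[(u0+(x+.5)/f-.5,v0+(y+.5)/f-.5) for x,y in L]
B=topl('wrist',c([(137,103),(475,95),(450,430),(130,437)],310,115,9),.02,o);print(B,B.mean(0))
for a,b in [(0,1),(1,2),(2,3),(3,0)]: e=B[b]-B[a]; print(np.hypot(*e[:2]),np.degrees(np.arctan2(e[1],e[0])))
print('heads',topl('wrist',c([(205,515),(355,508)],310,115,9),.010,o))
C=c([(18,43),(329,75),(303,572),(37,541)],115,0,3.1)
J=topl('wrist',C,.01,o);print(J,J.mean(0))
for a,b in [(0,1),(1,2),(2,3),(3,0)]: e=J[b]-J[a]; print(np.hypot(*e[:2]),np.degrees(np.arctan2(e[1],e[0])))
print('rail inner bottom ends/tops',topl('wrist',c([(105,295),(108,553),(237,310),(230,563)],115,0,3.1),.010,o))
print('stop front',topl('wrist',c([(62,266),(236,285)],115,0,3.1),.033,o))
print('pointers L R, marks', topl('wrist',c([(45,253),(290,277),(30,226),(30,199),(315,252),(315,226)],115,0,3.1),.011,o))
print(dep('wrist',[(320,140)],d,o))
```

```text
[[ 0.5689 -0.2266  0.02  ]
 [ 0.5687 -0.2644  0.02  ]
 [ 0.5309 -0.2648  0.02  ]
 [ 0.5311 -0.2276  0.02  ]] [ 0.5499 -0.2458  0.02  ]
0.03784914141467233 -90.30245394055686
0.0378181718727879 -179.41668649727848
0.037230046126776724 89.71500790575449
0.037844147781780246 1.5202863244773575
heads [[ 0.5196 -0.2398  0.01  ]
 [ 0.52   -0.258   0.01  ]]
[[ 0.6754 -0.0322  0.01  ]
 [ 0.6651 -0.1257  0.01  ]
 [ 0.509  -0.1069  0.01  ]
 [ 0.5227 -0.0134  0.01  ]] [ 0.5931 -0.0696  0.01  ]
0.09406503691108624 -96.31080906101664
0.15716453393340488 173.13720857425534
0.09445254180145156 81.66467503742949
0.15383154085260228 -6.997128909378341
rail inner bottom ends/tops [[ 0.6038 -0.0485  0.01  ]
 [ 0.5178 -0.0379  0.01  ]
 [ 0.5982 -0.0912  0.01  ]
 [ 0.513  -0.081   0.01  ]]
stop front [[ 0.61   -0.0452  0.033 ]
 [ 0.6036 -0.0966  0.033 ]]
pointers L R, marks [[ 0.6167 -0.0314  0.011 ]
 [ 0.6078 -0.1096  0.011 ]
 [ 0.6248 -0.0279  0.011 ]
 [ 0.6326 -0.0292  0.011 ]
 [ 0.6151 -0.1182  0.011 ]
 [ 0.6228 -0.1187  0.011 ]]
[[ 0.5534 -0.2277 -0.0021]]
```

Call:
send_rows:
  steps:
    - [[0, 0, 0, -0.2, 0, 0], [1.5, 3.1, -1.6, 0, 0, 0], [1.5, 3.1, -1.6, 0, 0, 0], [1.5, 3.1, -1.6, 0, 0, 0], [0, 0, 0, 0, 0, 0], [0, 0, 0, 0, 0, 0]]

```text
time: 2.28
position: [0.546, -0.2571, 0.0926]
tool_rot: [-0.706, 0.004, 0.708, 0.002]
ft_force: [-0.6, -0.1, -0.2]
grip_width: 0.0869
```

```bash
cat > st.py <<'E'
from h import *
np.set_printoptions(precision=4,suppress=True)
o=get_obs();M=R.from_quat(o['tool_rot']).as_matrix()
print(o['time'],o['position'],'yaw',np.degrees(np.arctan2(-M[1,2],-M[0,2])),'tilt',np.degrees(M[:2,0]),'w',o['grip_width'],'f',o['ft_force'],'m',o['moment'])
E
python3 st.py
```

```text
2.2833 [ 0.546  -0.2571  0.0926] yaw -0.474181857543436 tilt [-0.1522 -0.1372] w 0.08688829165303255 f [-0.6221 -0.0748 -0.2364] m [-0.0019  0.0376 -0.0374]
```

Call:
send_rows:
  steps:
    - [[1.0, -0.9, -0.4, 0, 0, 0], [1.5, 0, 0, 0, 0, 0], [1.5, 0, 0, 0, 0, 0], [0.5, 0, 0, 0, 0, 0], [0, 0, 0, 0, 0, 0]]

```text
time: 2.7
position: [0.5466, -0.2483, 0.0466]
tool_rot: [-0.706, 0.006, 0.708, 0.005]
ft_force: [0.7, -0.9, 0.1]
grip_width: 0.0873
```

```bash
python3 st.py
python3 - <<'E'
from h import *
import pickle
o=get_obs();p,d=camera('wrist');cv2.imwrite('pics/w2.png',cv2.resize(p[:,:,::-1],None,fx=1.5,fy=1.5,interpolation=cv2.INTER_CUBIC))
pickle.dump((o,p,d),open('w2.pkl','wb'))
E
```

```text
2.7 [ 0.5466 -0.2483  0.0466] yaw -0.8245230369431173 tilt [-0.1641 -0.0825] w 0.08727135405013721 f [ 0.6914 -0.9145  0.1411] m [ 0.0595 -0.0142  0.0233]
```

View pics/w2.png

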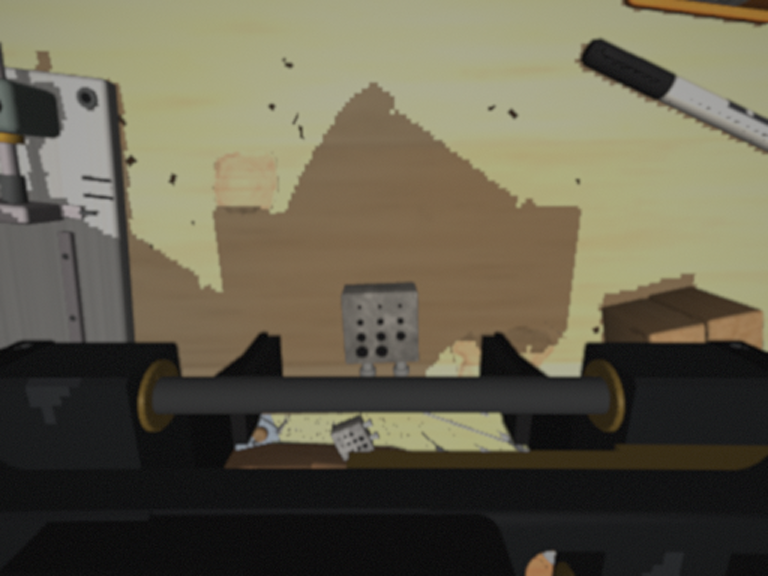

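Run:
```python
from h import *
import pickle
np.set_printoptions(precision=4,suppress=True)
o,p,d=pickle.load(open('w2.pkl','rb'))
cv2.imwrite('pics/b2.png',cv2.resize(p[180:255,215:295,::-1],None,fx=8,fy=8,interpolation=cv2.INTER_CUBIC))
```

```text
(no output)
```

View pics/b2.png

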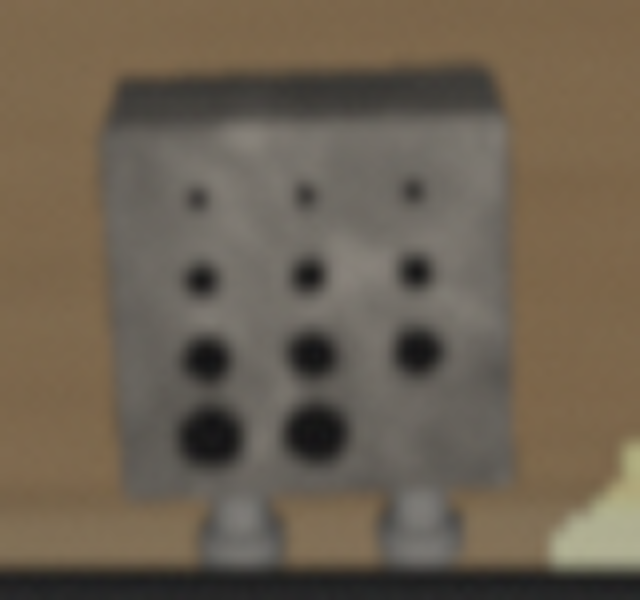

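```bash
python3 - <<'E'
from h import *
import pickle
np.set_printoptions(precision=4,suppress=True)
o,p,d=pickle.load(open('w2.pkl','rb'))
c=lambda L,u0,v0,f:[(u0+(x+.5)/f-.5,v0+(y+.5)/f-.5) for x,y in L]
B=topl('wrist',c([(103,127),(507,114),(514,487),(125,497)],215,180,8),.02,o);print(B,B.mean(0))
for a,b in [(0,1),(1,2),(2,3),(3,0)]: e=B[b]-B[a]; print(np.hypot(*e[:2]),np.degrees(np.arctan2(e[1],e[0])))
E
python3 st.py
```

```text
[[ 0.5682 -0.2281  0.02  ]
 [ 0.5689 -0.2651  0.02  ]
 [ 0.5317 -0.2661  0.02  ]
 [ 0.5312 -0.2287  0.02  ]] [ 0.55  -0.247  0.02 ]
0.03694177126303033 -88.90540561765549
0.03721362742923367 -178.37536148279503
0.037390534931718844 90.79180485101726
0.03701458522374415 0.9336369285931053
2.75 [ 0.5465 -0.2481  0.0469] yaw -0.8150580881298861 tilt [-0.1803 -0.0718] w 0.08669087612649873 f [-0.7793  0.4176 -0.1391] m [0.0448 0.0166 0.0163]
```

Call:
send_rows:
  steps:
    - [[1.0, -0.1, -0.35, -0.3, 0, 0], [1.5, 0, 0, 0, 0, 0], [1.0, 0, 0, 0, 0, 0], [0.3, 0, 0, 0, 0, 0], [0, 0, 0, 0, 0, 0], [0, 0, 0, 0, 0, 0]]

```text
time: 3.25
position: [0.5515, -0.2459, 0.0123]
tool_rot: [0.708, 0.006, -0.706, 0.009]
ft_force: [1.4, -0.1, -0.3]
grip_width: 0.0869
```

```bash
python3 st.py
```

```text
3.25 [ 0.5515 -0.2459  0.0123] yaw 1.1869666027465313 tilt [ 0.0976 -0.2397] w 0.08688599360752888 f [ 1.4415 -0.086  -0.2674] m [0.001  0.0096 0.0234]
```

Call:
send_rows:
  steps:
    - [[0.5, 0.1, 0.1, 0, 0, 0], [0, 0, 0, 0, 0, 0], [0, 0, 0, 0, 0, 0]]

```text
time: 3.5
position: [0.5514, -0.2475, 0.0087]
tool_rot: [0.709, 0.005, -0.706, 0.009]
ft_force: [-0.6, -0.4, -0.3]
grip_width: 0.0868
```

```bash
python3 st.py
```

```text
3.5 [ 0.5514 -0.2475  0.0087] yaw 1.1915359008445827 tilt [ 0.2424 -0.3385] w 0.08684545760133053 f [-0.6161 -0.3688 -0.3329] m [ 0.0422  0.0208 -0.044 ]
```

Call:
send_rows:
  steps:
    - [[0.25, 0, 0.15, 0, 0, 0], [0, 0, 0, 0, 0, 0], [0, 0, 0, 0, 0, 0]]

```text
time: 3.75
position: [0.5501, -0.2481, 0.0067]
tool_rot: [0.709, 0.005, -0.705, 0.01]
ft_force: [0.5, 0.3, -0.9]
grip_width: 0.0872
```

Call:
send_rows:
  steps:
    - [[0, 0, 0, 0, 0, 0], [0, 0, 0, 0, 0, 0], [0, 0, 0, 0, 0, 0], [0, 0, 0, 0, 0, 0], [0, 0, 0, 0, 0, 0], [0, 0, 0, 0, 0, 0], [0, 0, 0, 0, 0, 0]]
  gripper: 1
  force: 45

```text
time: 4.33
position: [0.5502, -0.2482, 0.0069]
tool_rot: [0.709, 0.005, -0.705, 0.01]
ft_force: [-0.4, 0.5, -0.2]
grip_width: 0.0481
```

```bash
python3 st.py
```

```text
4.3333 [ 0.5502 -0.2482  0.0069] yaw 1.1661505006016244 tilt [ 0.3246 -0.3948] w 0.048057008451003774 f [-0.4069  0.4561 -0.153 ] m [0.0253 0.0474 0.016 ]
```

Call:
send_rows:
  steps:
    - [[0, 0, 0, 0, 0, 0], [0, 0, 0, 0, 0, 0], [0, 0, 0, 0, 0, 0], [0, 0, 0, 0, 0, 0], [0, 0, 0, 0, 0, 0]]

```text
time: 4.75
position: [0.5502, -0.2482, 0.0069]
tool_rot: [0.709, 0.005, -0.705, 0.01]
ft_force: [-0.4, 0.9, 0.8]
grip_width: 0.0378
```

```bash
python3 st.py
```

```text
4.75 [ 0.5502 -0.2482  0.0069] yaw 1.1675265624635331 tilt [ 0.3213 -0.3951] w 0.03779598643478919 f [-0.3958  0.8868  0.7737] m [ 0.0634 -0.0128 -0.0338]
```

Call:
send_rows:
  steps:
    - [[-1.0, 0, 0, 0, 0, 0], [-2.0, 0, 0, 0, 0, 0], [-2.0, 0, 0, 0, 0, 0], [-0.6, -2.5, -0.3, 0.7, 0, 0], [0, -3.5, -0.4, 0.6, 0, 0], [0, -3.5, -0.5, 0, 0, 0], [0, -3.5, -0.5, 0, 0, 0], [0, -2.0, -0.2, 0, 0, 0]]

```text
time: 5.42
position: [0.581, -0.1012, 0.0664]
tool_rot: [0.707, -0.05, -0.704, -0.045]
ft_force: [0.5, -0.1, -2.2]
grip_width: 0.0379
```

Call:
send_rows:
  steps:
    - [[0, 0, 0, 0, 0, 0], [0, 0, 0, 0, 0, 0]]

```text
time: 5.58
position: [0.5809, -0.0956, 0.0672]
tool_rot: [0.707, -0.047, -0.704, -0.043]
ft_force: [0.0, -0.6, -3.3]
grip_width: 0.0375
```

```bash
python3 st.py
python3 - <<'E'
from h import *
import pickle
o=get_obs();p,d=camera('wrist');cv2.imwrite('pics/w3.png',cv2.resize(p[:,:,::-1],None,fx=1.5,fy=1.5,interpolation=cv2.INTER_CUBIC))
pickle.dump((o,p,d),open('w3.pkl','wb'))
E
```

```text
5.5833 [ 0.5809 -0.0956  0.0672] yaw -7.309862635437906 tilt [ 0.2336 -0.3266] w 0.03752133734574369 f [ 0.0214 -0.6238 -3.324 ] m [ 0.0725  0.0045 -0.0109]
```

View pics/w3.png

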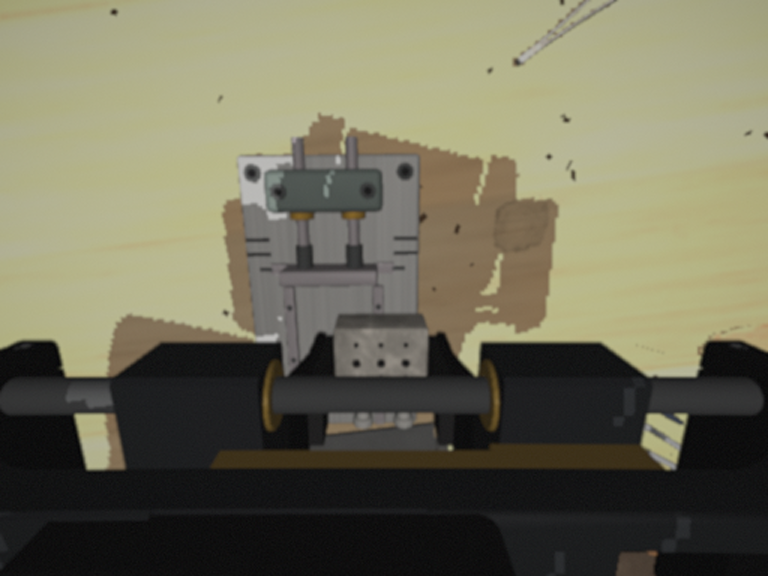

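Run:
```python
from h import *
import pickle
o,p,d=pickle.load(open('w3.pkl','rb'))
cv2.imwrite('pics/j3.png',cv2.resize(p[95:265,145:300,::-1],None,fx=5,fy=3.5,interpolation=cv2.INTER_CUBIC) if 0 else cv2.resize(p[95:235,150:300,::-1],None,fx=5,fy=4.2 and 4.2,interpolation=cv2.INTER_CUBIC))
```

```text
(no output)
```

View pics/j3.png

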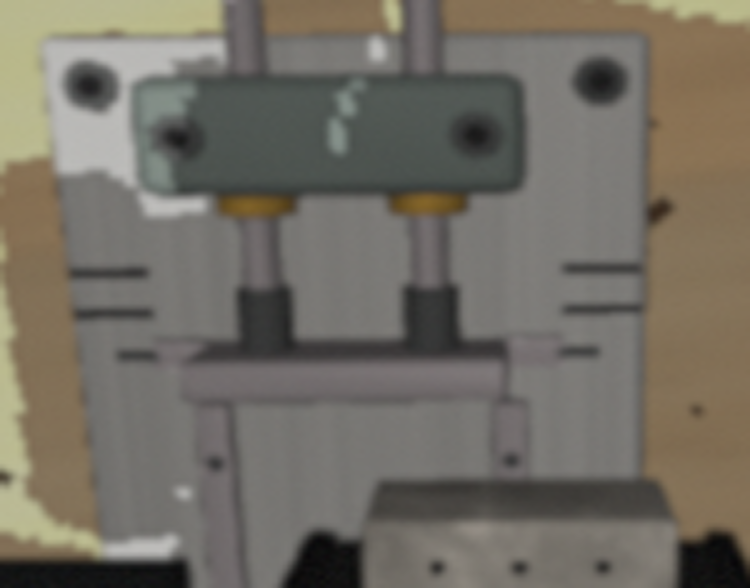

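Run:
```python
from h import *
import pickle
np.set_printoptions(precision=4,suppress=True)
o,p,d=pickle.load(open('w3.pkl','rb'))
c=lambda L:[(150+(x+.5)/5-.5,95+(y+.5)/4.2-.5) for x,y in L]
J=topl('wrist',c([(43,38),(648,35),(235,402),(497,402),(112,314),(602,308),(112,272),(602,268),(138,355),(580,351)]),.01,o);print(J)
m=(J[0]+J[1])/2; e=J[1]-J[0]; print(np.hypot(*e[:2]), 'yaw',np.degrees(np.arctan2(e[1],e[0]))+90,m,(J[2]+J[3])/2)
th=np.radians(-7); u=np.array([np.cos(th),np.sin(th),0])
print('origin', m-.08*u)
M=R.from_quat(o['tool_rot']).as_matrix()
zb=o['position'][2]-.0069
f=topl('wrist',c([(378,482),(662,484)]),zb,o);g=topl('wrist',c([(362,520),(678,520)]),zb+.02,o)
for q in (f,g): print('front',q,(q-o['position'])@M)
```

```text
[[ 0.6764 -0.0322  0.01  ]
 [ 0.6651 -0.1253  0.01  ]
 [ 0.6044 -0.0488  0.01  ]
 [ 0.5987 -0.0928  0.01  ]
 [ 0.6246 -0.032   0.01  ]
 [ 0.6154 -0.1126  0.01  ]
 [ 0.6327 -0.0337  0.01  ]
 [ 0.6233 -0.1134  0.01  ]
 [ 0.6159 -0.0346  0.01  ]
 [ 0.6073 -0.1079  0.01  ]]
0.09373361067556714 yaw -6.908805332630962 [ 0.6707 -0.0787  0.01  ] [ 0.6015 -0.0708  0.01  ]
origin [ 0.5913 -0.069   0.01  ]
front [[ 0.6005 -0.0777  0.0603]
 [ 0.5953 -0.1152  0.0603]] [[ 0.0069 -0.0203 -0.0172]
 [ 0.0071  0.0175 -0.0168]]
front [[ 0.6015 -0.078   0.0803]
 [ 0.5967 -0.1151  0.0803]] [[-0.0131 -0.02   -0.0183]
 [-0.0129  0.0174 -0.0183]]
```

Call:
send_rows:
  steps:
    - [[0, -1.6, 0.5, -0.07, 0, 0], [0, -1.0, 0.25, 0, 0, 0], [0, 0, 0, 0, 0, 0], [0, 0, 0, 0, 0, 0]]

```text
time: 5.97
position: [0.5761, -0.0726, 0.0673]
tool_rot: [0.707, -0.047, -0.704, -0.042]
ft_force: [0.1, 0.7, -2.6]
grip_width: 0.0376
```

```bash
cat >> st.py <<'E'
f=-M[:,2]; dd=o['position']-np.array([.592,-.0705,0]); u=np.array([np.cos(np.radians(-6.95)),np.sin(np.radians(-6.95)),0]); n=np.array([-u[1],u[0],0])
print('jig x',dd@u*1000,'jig y',dd@n*1000,'z mm',o['position'][2]*1000,'f along',o['ft_force']@u,'lat',o['ft_force']@n)
E
python3 st.py
```

```text
5.9667 [ 0.5761 -0.0726  0.0673] yaw -7.1784419680535 tilt [ 0.2345 -0.4   ] w 0.03758475925304104 f [ 0.1467  0.7106 -2.6383] m [-0.0004  0.0436  0.0102]
jig x -15.524837609969781 jig y -4.048112649572611 z mm 67.27795282510397 f along 0.05968269070579711 lat 0.7231424984273965
```

Call:
send_rows:
  steps:
    - [[0.5, -0.45, 0, -0.03, 0, 0], [1.2, 0, 0, 0, 0, 0], [1.2, 0, 0, 0, 0, 0], [0.6, 0, 0, 0, 0, 0], [0, 0, 0, 0, 0, 0], [0, 0, 0, 0, 0, 0]]

```text
time: 6.47
position: [0.5777, -0.0728, 0.0282]
tool_rot: [0.708, -0.048, -0.704, -0.042]
ft_force: [0.5, -0.1, -1.4]
grip_width: 0.0372
```

```bash
python3 st.py
python3 - <<'E'
from h import *
import pickle
o=get_obs();p,d=camera('wrist');cv2.imwrite('pics/w4.png',cv2.resize(p[100:260,160:360,::-1],None,fx=3.7,fy=3.7,interpolation=cv2.INTER_CUBIC))
pickle.dump((o,p,d),open('w4.pkl','wb'))
E
```

```text
6.4667 [ 0.5777 -0.0728  0.0282] yaw -7.256198282460123 tilt [ 0.2985 -0.4873] w 0.03723369221244679 f [ 0.4844 -0.085  -1.4115] m [ 0.1108  0.0181 -0.0002]
jig x -13.895380058681134 jig y -4.056079188686867 z mm 28.22708178020099 f along 0.491164392066602 lat -0.02579836207485089
```

View pics/w4.png

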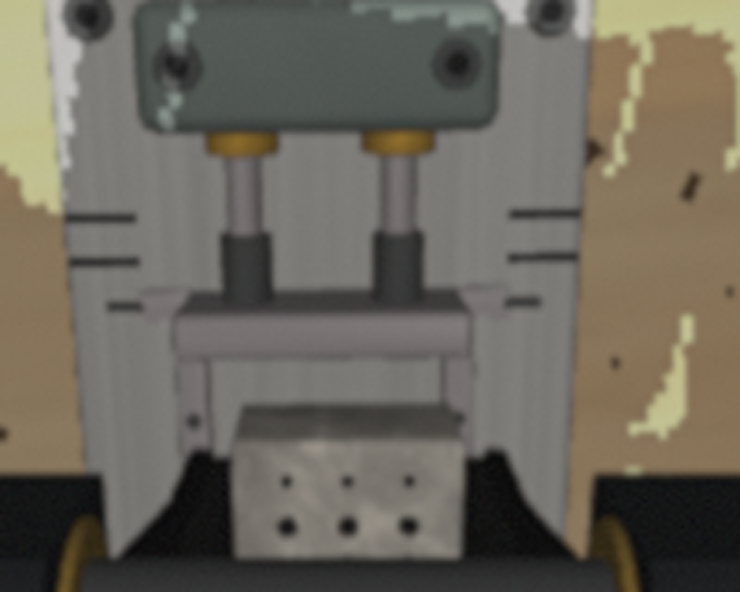

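Call:
send_rows:
  steps:
    - [[0, -0.4, 0, -0.05, 0, 0], [0, 0, 0, 0, 0, 0], [0, 0, 0, 0, 0, 0]]

```text
time: 6.77
position: [0.5787, -0.0689, 0.0287]
tool_rot: [0.708, -0.046, -0.703, -0.04]
ft_force: [0.9, -0.4, -2.1]
grip_width: 0.0378
```

```bash
python3 st.py
```

```text
6.7667 [ 0.5787 -0.0689  0.0287] yaw -6.949723831187244 tilt [ 0.3527 -0.5057] w 0.0378442967809542 f [ 0.9349 -0.4025 -2.1369] m [ 0.0436  0.0115 -0.0231]
jig x -13.37674256971082 jig y -0.049691458192902174 z mm 28.683727550275368 f along 0.9766974457782093 lat -0.2864649339942727
```

Call:
send_rows:
  steps:
    - [[0.5, 0, 0.2, 0, 0, 0], [0.4, 0, 0.1, 0, 0, 0], [0, 0, 0, 0, 0, 0], [0, 0, 0, 0, 0, 0]]

```text
time: 7.1
position: [0.5763, -0.0684, 0.02]
tool_rot: [0.709, -0.046, -0.703, -0.039]
ft_force: [0.9, -0.4, -2.5]
grip_width: 0.0374
```

```bash
python3 st.py
```

```text
7.1 [ 0.5763 -0.0684  0.02  ] yaw -6.906887379165679 tilt [ 0.4885 -0.5501] w 0.03736492646597906 f [ 0.9001 -0.4397 -2.513 ] m [ 0.0724 -0.0157 -0.0661]
jig x -15.840110811294668 jig y 0.14990613018717544 z mm 19.980234327331665 f along 0.9467241002377049 lat -0.3275468105153996
```

Call:
send_rows:
  steps:
    - [[0.2, 0, 0.0, 0, -0.04, -0.015], [0, 0, 0, 0, 0, 0], [0, 0, 0, 0, 0, 0]]

```text
time: 7.35
position: [0.5762, -0.0685, 0.0177]
tool_rot: [0.707, -0.045, -0.704, -0.04]
ft_force: [0.1, 0.2, -3.0]
grip_width: 0.0378
```

```bash
python3 st.py
```

```text
7.35 [ 0.5762 -0.0685  0.0177] yaw -6.906014009097179 tilt [ 0.2258 -0.4185] w 0.037837489081834506 f [ 0.1154  0.2034 -3.0187] m [-0.0065 -0.0707 -0.0099]
jig x -15.919639433027898 jig y 0.10779395153797629 z mm 17.693883700132705 f along 0.08989791793679078 lat 0.21588281308960683
```

Call:
send_rows:
  steps:
    - [[0.1, 0, 0.0, 0, 0, 0], [0, 0, 0, 0, 0, 0], [0, 0, 0, 0, 0, 0]]

```text
time: 7.6
position: [0.5767, -0.0687, 0.017]
tool_rot: [0.708, -0.045, -0.704, -0.04]
ft_force: [0.2, 0.2, -2.6]
grip_width: 0.0377
```

```bash
python3 st.py
```

```text
7.6 [ 0.5767 -0.0687  0.017 ] yaw -6.91061028263634 tilt [ 0.2813 -0.4356] w 0.03773563434456106 f [ 0.1511  0.2266 -2.6066] m [0.0123 0.0069 0.0198]
jig x -15.413433604259117 jig y -0.03340612639868763 z mm 16.972320828794587 f along 0.12260152761650432 lat 0.24321887566727152
```

Call:
send_rows:
  steps:
    - [[0.06, 0, 0.0, 0, 0, 0], [0, 0, 0, 0, 0, 0], [0, 0, 0, 0, 0, 0]]

```text
time: 7.85
position: [0.5769, -0.0688, 0.017]
tool_rot: [0.708, -0.045, -0.704, -0.04]
ft_force: [-0.1, -0.0, -2.4]
grip_width: 0.0375
```

```bash
python3 st.py
```

```text
7.85 [ 0.5769 -0.0688  0.017 ] yaw -6.913053601996205 tilt [ 0.3206 -0.4487] w 0.03747746681186857 f [-0.0706 -0.0491 -2.3638] m [0.0571 0.0553 0.0059]
jig x -15.171802782381155 jig y -0.10150714297093556 z mm 17.030835689809024 f along -0.06414686380599713 lat -0.05731368857442129
```

Call:
send_rows:
  steps:
    - [[0.12, 0, 0.0, 0, 0, 0], [0, 0, 0, 0, 0, 0], [0, 0, 0, 0, 0, 0]]

```text
time: 8.1
position: [0.5773, -0.0688, 0.0172]
tool_rot: [0.708, -0.045, -0.703, -0.04]
ft_force: [-0.5, -0.4, -1.7]
grip_width: 0.0377
```

```bash
python3 st.py
```

```text
8.1 [ 0.5773 -0.0688  0.0172] yaw -6.905249932524726 tilt [ 0.3785 -0.4688] w 0.03765799025045961 f [-0.5432 -0.3575 -1.7114] m [ 0.0469  0.025  -0.0109]
jig x -14.80528496761684 jig y -0.125194722891818 z mm 17.231426000477992 f along -0.49593127378842095 lat -0.42059272077273746
```

Call:
send_rows:
  steps:
    - [[0.15, 0, 0.0, 0, 0, 0], [0.1, 0, 0, 0, 0, 0]]

```text
time: 8.27
position: [0.5774, -0.0689, 0.0168]
tool_rot: [0.708, -0.045, -0.703, -0.04]
ft_force: [-1.6, -0.1, 7.8]
grip_width: 0.0372
```

```bash
python3 st.py
```

```text
8.2667 [ 0.5774 -0.0689  0.0168] yaw -6.902156109900434 tilt [ 0.394  -0.4777] w 0.03724768334052991 f [-1.5775 -0.1289  7.8012] m [ 0.2285  0.4188 -0.0433]
jig x -14.648212927637221 jig y -0.1565307572209296 z mm 16.848309268212812 f along -1.550286163749629 lat -0.3188130419487005
```

Call:
send_rows:
  steps:
    - [[0, 0, 0.0, 0, 0, 0], [0.03, 0, 0, 0, 0, 0], [0.03, 0, 0, 0, 0, 0], [0.03, 0, 0, 0, 0, 0], [0.03, 0, 0, 0, 0, 0], [0.03, 0, 0, 0, 0, 0]]

```text
time: 8.77
position: [0.5777, -0.0689, 0.0169]
tool_rot: [0.709, -0.045, -0.703, -0.04]
ft_force: [-2.2, 0.6, 6.4]
grip_width: 0.0376
```

```bash
python3 st.py
python3 - <<'E'
from h import *
import pickle
o=get_obs();p,d=camera('wrist');cv2.imwrite('pics/w5.png',cv2.resize(p[100:260,160:360,::-1],None,fx=3.7,fy=3.7,interpolation=cv2.INTER_CUBIC))
pickle.dump((o,p,d),open('w5.pkl','wb'))
p,d=camera('scene');cv2.imwrite('pics/s5.png',cv2.resize(p[130:250,170:310,::-1],None,fx=4.5,fy=4.5,interpolation=cv2.INTER_CUBIC))
E
```

```text
8.7667 [ 0.5777 -0.0689  0.0169] yaw -6.899409893302604 tilt [ 0.4264 -0.4867] w 0.03757180834027903 f [-2.2149  0.5923  6.3845] m [0.1226 0.3051 0.0285]
jig x -14.427691438164596 jig y -0.17178473659757412 z mm 16.85970932341025 f along -2.2703074491462742 lat 0.3198985994916112
```

View pics/w5.png

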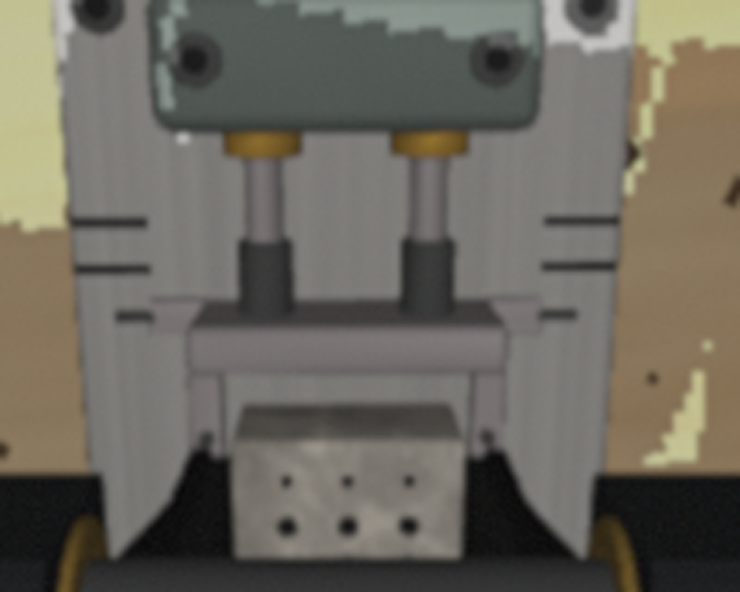

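View pics/s5.png

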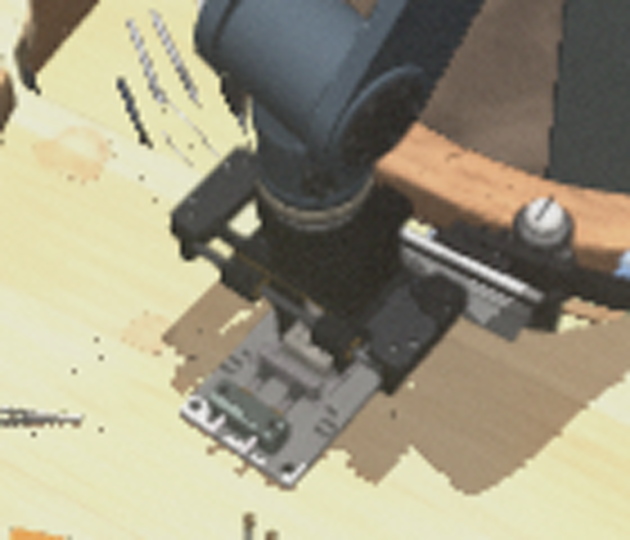

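Call:
send_rows:
  steps:
    - [[0, 0, -0.3, 0, -0.03, 0], [0.02, 0, -0.3, 0, 0, 0], [0.02, 0, -0.2, 0, 0, 0], [0.02, 0, 0, 0, 0, 0], [0.02, 0, 0, 0, 0, 0]]

```text
time: 9.28
position: [0.5796, -0.069, 0.017]
tool_rot: [-0.703, 0.044, 0.709, 0.04]
ft_force: [-1.1, 0.4, 4.6]
grip_width: 0.0375
```

```bash
python3 st.py
```

```text
9.2833 [ 0.5796 -0.069   0.017 ] yaw -6.829983462660243 tilt [-0.5143 -0.3481] w 0.03747046973318365 f [-1.1394  0.4497  4.6065] m [0.1963 0.2039 0.0268]
jig x -12.508887016728279 jig y -0.05621619013341385 z mm 16.972557904915757 f along -1.185429622536297 lat 0.3084776369279112
```

Call:
send_rows:
  steps:
    - [[-0.03, 0, -0.2, 0, 0.14, 0], [0, 0, -0.3, 0, 0, 0], [0, 0, 0, 0, 0, 0]]

```text
time: 9.53
position: [0.582, -0.0692, 0.0169]
tool_rot: [0.706, -0.044, -0.705, -0.039]
ft_force: [1.9, 0.8, 1.0]
grip_width: 0.0373
```

```bash
python3 st.py
```

```text
9.5333 [ 0.582  -0.0692  0.0169] yaw -6.773142344759049 tilt [ 0.0542 -0.4031] w 0.03732073514540551 f [1.8598 0.7736 1.0196] m [ 0.2401 -0.3429  0.0136]
jig x -10.126382425157862 jig y 0.047636262216289624 z mm 16.853488447238696 f along 1.7525595465887502 lat 0.9929337239780738
```

Call:
send_rows:
  steps:
    - [[-0.02, 0, -0.3, -0.02, 0.04, 0], [0, 0, -0.3, 0, 0, 0], [0, 0, 0, 0, 0, 0]]

```text
time: 9.78
position: [0.5844, -0.0693, 0.0169]
tool_rot: [-0.705, 0.043, 0.707, 0.038]
ft_force: [-0.3, 0.4, 2.9]
grip_width: 0.0376
```

```bash
python3 st.py
```

```text
9.7833 [ 0.5844 -0.0693  0.0169] yaw -6.586577840381536 tilt [-0.1501 -0.347 ] w 0.03762863803400397 f [-0.3086  0.4078  2.8878] m [ 0.0643 -0.0327  0.022 ]
jig x -7.649353440747102 jig y 0.2844434056175657 z mm 16.89414914422508 f along -0.35563945770033484 lat 0.3674991384228456
```

Call:
send_rows:
  steps:
    - [[0, 0, -0.3, 0.05, 0.08, 0], [0, 0, -0.3, 0, 0.03, 0], [0, 0, 0, 0, 0, 0]]

```text
time: 10.03
position: [0.5872, -0.0693, 0.0169]
tool_rot: [0.707, -0.044, -0.705, -0.04]
ft_force: [0.2, -0.3, 2.1]
grip_width: 0.0374
```

```bash
python3 st.py
```

```text
10.0333 [ 0.5872 -0.0693  0.0169] yaw -6.84419593694692 tilt [ 0.0922 -0.3433] w 0.037374308990915 f [ 0.1801 -0.3381  2.1288] m [ 0.058  -0.0062  0.0752]
jig x -4.94443123050556 jig y 0.6178204110222113 z mm 16.87633955949055 f along 0.21967528795909058 lat -0.3137852167086337
```

Call:
send_rows:
  steps:
    - [[0, 0.03, -0.3, 0.02, 0.04, 0], [0, 0, -0.3, 0, 0.02, 0], [0, 0, -0.1, 0, 0, 0]]

```text
time: 10.28
position: [0.5891, -0.0695, 0.0169]
tool_rot: [-0.705, 0.044, 0.707, 0.041]
ft_force: [-3.0, 0.1, 4.5]
grip_width: 0.0379
```

```bash
python3 st.py
```

```text
10.2833 [ 0.5891 -0.0695  0.0169] yaw -6.888356618958806 tilt [-0.1937 -0.276 ] w 0.03785543975731444 f [-3.0438  0.1469  4.5429] m [-0.0763  0.4274 -0.0219]
jig x -2.982664234638569 jig y 0.6659557751010083 z mm 16.882295463752694 f along -3.0391787072548535 lat -0.22247703274233036
```

Call:
send_rows:
  steps:
    - [[0, 0.03, -0.4, 0, 0.08, 0], [0, 0, -0.4, 0, 0.04, 0], [0, 0, -0.4, 0, 0.04, 0]]

```text
time: 10.53
position: [0.5892, -0.0695, 0.017]
tool_rot: [-0.701, 0.043, 0.71, 0.04]
ft_force: [-9.6, -0.6, 10.8]
grip_width: 0.0377
```

```bash
python3 st.py
```

```text
10.5333 [ 0.5892 -0.0695  0.017 ] yaw -6.747557248384098 tilt [-0.7391 -0.1553] w 0.03769112602174878 f [-9.5624 -0.6312 10.814 ] m [-0.2018  1.5653 -0.0807]
jig x -2.8783335308813136 jig y 0.6727816772407166 z mm 16.963469068742256 f along -9.415711148125757 lat -1.7836703771229738
```

```bash
python3 - <<'E'
from h import *
import pickle
o=get_obs();p,d=camera('wrist');cv2.imwrite('pics/w6.png',cv2.resize(p[100:260,160:360,::-1],None,fx=3.7,fy=3.7,interpolation=cv2.INTER_CUBIC))
E
python3 st.py
```

```text
10.5833 [ 0.5893 -0.0695  0.017 ] yaw -6.745048800901879 tilt [-0.7526 -0.1517] w 0.03767888841403747 f [-10.4751  -0.4112  11.4232] m [-0.1998  1.5741 -0.1123]
jig x -2.8299391265557974 jig y 0.6721119746132086 z mm 16.972494515725344 f along -10.348343655488161 lat -1.675707674824352
```

View pics/w6.png

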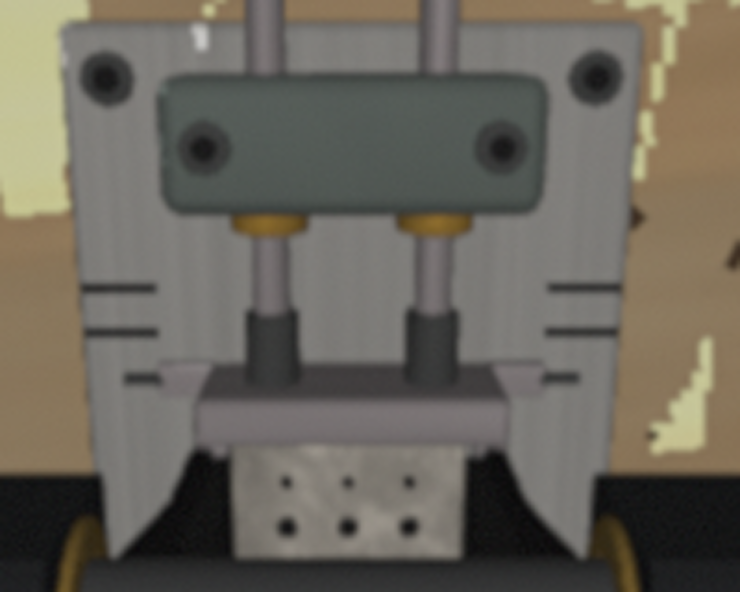

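Call:
send_rows:
  steps:
    - [[-0.08, 0, -0.3, 0, 0.12, 0], [-0.04, 0, -0.4, 0, 0.08, 0]]

```text
time: 10.75
position: [0.5893, -0.0695, 0.0169]
tool_rot: [-0.703, 0.042, 0.708, 0.04]
ft_force: [-10.3, -2.6, 10.6]
grip_width: 0.0377
```

```bash
python3 st.py
```

```text
10.75 [ 0.5893 -0.0695  0.0169] yaw -6.691960751374931 tilt [-0.4041 -0.1539] w 0.0376801635282876 f [-10.3002  -2.5529  10.5992] m [-0.2654  1.7071 -0.1138]
jig x -2.8027944576032664 jig y 0.697339622206421 z mm 16.8779004314841 f along -9.915646111264714 lat -3.780476882160091
```

Call:
send_rows:
  steps:
    - [[-0.2, 0, -0.2, 0, 0.08, 0], [-0.1, 0, -0.3, 0, 0.06, 0]]

```text
time: 10.92
position: [0.5899, -0.0693, 0.0177]
tool_rot: [-0.705, 0.042, 0.706, 0.04]
ft_force: [-4.7, -0.9, -0.2]
grip_width: 0.0379
```

```bash
python3 st.py
```

```text
10.9167 [ 0.5899 -0.0693  0.0177] yaw -6.693870617172211 tilt [-0.0838 -0.1272] w 0.037888209410669005 f [-4.7126 -0.9096 -0.201 ] m [-0.0616  0.7911 -0.0224]
jig x -2.199874672103103 jig y 0.9566692419730383 z mm 17.686257936907975 f along -4.567908616135564 lat -1.4731152047160307
```

Call:
send_rows:
  steps:
    - [[0, 0.05, -0.5, 0.03, 0.05, 0], [0, 0, -0.5, 0, 0.05, 0]]

```text
time: 11.08
position: [0.5923, -0.0694, 0.0169]
tool_rot: [-0.703, 0.042, 0.709, 0.042]
ft_force: [-16.3, -1.9, 20.4]
grip_width: 0.0376
```

```bash
python3 st.py
```

```text
11.0833 [ 0.5923 -0.0694  0.0169] yaw -6.804081067322423 tilt [-0.4841  0.0062] w 0.0375612206827688 f [-16.2905  -1.8823  20.3564] m [-0.6533  2.7483 -0.0843]
jig x 0.13796368194203917 jig y 1.0863184549836498 z mm 16.87365597938149 f along -15.943004016573813 lat -3.8396341792445607
```

Call:
send_rows:
  steps:
    - [[-0.25, 0.05, -0.3, 0, 0.06, -0.03], [-0.15, 0, -0.4, 0, 0.04, 0]]

```text
time: 11.25
position: [0.5926, -0.0694, 0.0185]
tool_rot: [-0.701, 0.04, 0.71, 0.043]
ft_force: [-5.6, -2.0, -2.4]
grip_width: 0.0377
```

```bash
python3 st.py
```

```text
11.25 [ 0.5926 -0.0694  0.0185] yaw -6.738021062796898 tilt [-0.725   0.3035] w 0.03768542380805118 f [-5.6326 -1.9972 -2.4462] m [-0.3987  1.0191 -0.0718]
jig x 0.43882052055510684 jig y 1.1448238105906325 z mm 18.482880464007263 f along -5.349521757285151 lat -2.6640622232684903
```

Call:
send_rows:
  steps:
    - [[0.0, 0.03, -0.3, 0.03, 0.12, 0.08], [0.0, 0, -0.4, 0, 0.08, 0.04]]

```text
time: 11.42
position: [0.5935, -0.0695, 0.0168]
tool_rot: [-0.703, 0.045, 0.708, 0.04]
ft_force: [-13.5, -1.0, 16.2]
grip_width: 0.0376
```

```bash
python3 st.py
```

```text
11.4167 [ 0.5935 -0.0695  0.0168] yaw -6.888973669986038 tilt [-0.4326 -0.3939] w 0.03756056582866197 f [-13.4504  -0.9624  16.2442] m [-0.1129  2.2019 -0.0841]
jig x 1.340688599906153 jig y 1.1961391258755538 z mm 16.83561078082897 f along -13.235074110649652 lat -2.5829084789402224
```

Call:
send_rows:
  steps:
    - [[-0.22, 0.05, -0.6, 0, 0.08, 0], [-0.08, 0.05, -0.6, 0, 0.06, 0]]

```text
time: 11.58
position: [0.5966, -0.0697, 0.017]
tool_rot: [-0.702, 0.044, 0.71, 0.04]
ft_force: [-12.2, -0.2, 10.3]
grip_width: 0.0377
```

```bash
python3 st.py
```

```text
11.5833 [ 0.5966 -0.0697  0.017 ] yaw -6.801721509100708 tilt [-0.7133 -0.2482] w 0.037748624998955156 f [-12.1941  -0.1946  10.3421] m [-0.0153  1.9914 -0.0871]
jig x 4.497473782519947 jig y 1.311402127435456 z mm 16.96112200814914 f along -12.08093764123142 lat -1.6686601423058582
```

Call:
send_rows:
  steps:
    - [[-0.22, 0.1, -0.5, 0, 0.14, 0.02], [-0.1, 0.08, -0.5, 0, 0.1, 0.02]]

```text
time: 11.75
position: [0.5969, -0.0698, 0.0169]
tool_rot: [-0.702, 0.044, 0.709, 0.04]
ft_force: [-12.6, -0.6, 12.0]
grip_width: 0.0376
```

```bash
python3 st.py
```

```text
11.75 [ 0.5969 -0.0698  0.0169] yaw -6.752672506844276 tilt [-0.5789 -0.2985] w 0.037571294595514476 f [-12.6211  -0.575   12.0146] m [ 0.0549  1.9096 -0.0998]
jig x 4.7311903950807315 jig y 1.2946434081549574 z mm 16.89471051074753 f along -12.458787627338202 lat -2.097978586240344
```

Call:
send_rows:
  steps:
    - [[-0.3, 0.1, -0.5, 0.02, 0.1, 0.02], [-0.12, 0.08, -0.5, 0.02, 0.08, 0.02]]

```text
time: 11.92
position: [0.5968, -0.0697, 0.0172]
tool_rot: [-0.701, 0.045, 0.711, 0.041]
ft_force: [-8.4, 1.1, 2.4]
grip_width: 0.0377
```

```bash
python3 st.py
```

```text
11.9167 [ 0.5968 -0.0697  0.0172] yaw -6.946510604725187 tilt [-0.7943 -0.3148] w 0.03766999674441865 f [-8.3787  1.0881  2.38  ] m [0.1828 1.2465 0.0315]
jig x 4.699754519338075 jig y 1.3340099131556546 z mm 17.232112552773874 f along -8.44883998419781 lat 0.0662273897648363
```

Call:
send_rows:
  steps:
    - [[-0.12, 0.05, -0.7, 0, 0.14, 0.02], [-0.12, 0.05, -0.7, 0, 0.1, 0.02]]

```text
time: 12.08
position: [0.5992, -0.07, 0.017]
tool_rot: [-0.701, 0.045, 0.711, 0.039]
ft_force: [-12.6, -0.7, 9.3]
grip_width: 0.0377
```

```bash
python3 st.py
```

```text
12.0833 [ 0.5992 -0.07    0.017 ] yaw -6.815491885178632 tilt [-0.8868 -0.4304] w 0.03766819150277535 f [-12.5551  -0.7245   9.2669] m [-0.0437  2.1205 -0.0377]
jig x 7.07455435531409 jig y 1.3525292022510667 z mm 16.991311594110474 f along -12.375202904448741 lat -2.2383694699761314
```

```bash
cat > look.py <<'E'
import sys
from h import *
import pickle
o=get_obs();p,d=camera('wrist');n=sys.argv[1];cv2.imwrite(f'pics/{n}.png',cv2.resize(p[100:260,160:360,::-1],None,fx=3.9,fy=3.7,interpolation=cv2.INTER_CUBIC))
pickle.dump((o,p,d),open(n+'.pkl','wb'))
E
python3 look.py w7; python3 st.py
```

```text
12.1333 [ 0.5997 -0.0701  0.0171] yaw -6.817771989777262 tilt [-0.845 -0.438] w 0.0376795318704975 f [-11.4306  -1.5949   4.9928] m [-0.0056  1.9233 -0.0596]
jig x 7.603290511987684 jig y 1.3458079237587843 z mm 17.052502922593693 f along -11.153668262801348 lat -2.9663077969355496
```

View pics/w7.png

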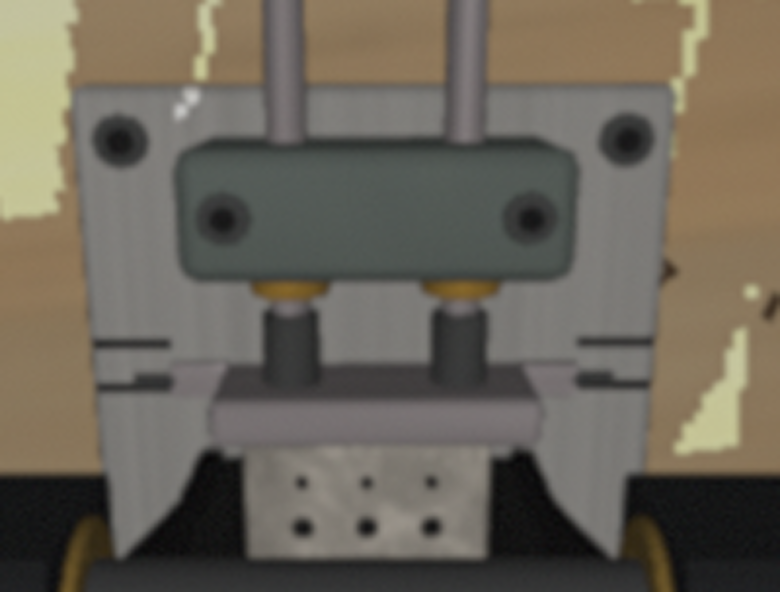

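Call:
send_rows:
  steps:
    - [[-0.1, 0.05, -0.7, 0, 0.14, 0], [-0.12, 0.05, -0.75, 0, 0.12, 0]]

```text
time: 12.3
position: [0.601, -0.0702, 0.0171]
tool_rot: [-0.7, 0.043, 0.712, 0.039]
ft_force: [-13.2, 0.4, 6.7]
grip_width: 0.0377
```

```bash
python3 st.py; python3 look.py w8; python3 st.py
```

```text
12.3 [ 0.601  -0.0702  0.0171] yaw -6.694399351933646 tilt [-0.9581 -0.2946] w 0.03772042086962453 f [-13.1609   0.391    6.7254] m [-0.0935  2.1228 -0.1065]
jig x 8.924247305846698 jig y 1.3464477784927276 z mm 17.067556132760515 f along -13.11152148510396 lat -1.2043998061839603
12.35 [ 0.6015 -0.0703  0.0171] yaw -6.704808625810017 tilt [-0.925  -0.2909] w 0.03745758554657816 f [-12.3277  -0.3637   7.2589] m [-0.0477  2.0804 -0.0981]
jig x 9.368100464659388 jig y 1.3243136616263924 z mm 17.062175630302356 f along -12.193099989638071 lat -1.852729362940123
```

View pics/w8.png

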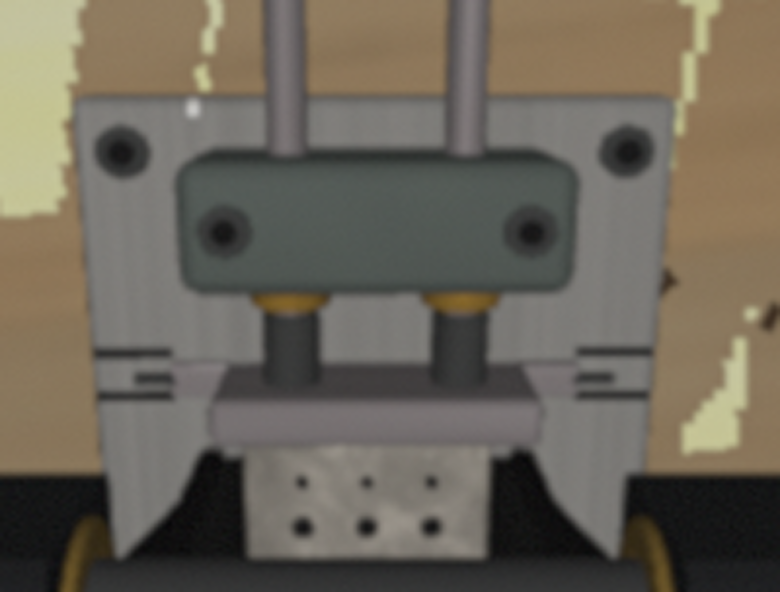

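```bash
python3 - <<'E'
from h import *
for i in range(4): camera('wrist')
E
python3 st.py
```

```text
12.55 [ 0.6014 -0.0703  0.017 ] yaw -6.707590184978182 tilt [-0.9024 -0.3026] w 0.037435587205971343 f [-11.7973  -0.5919   5.6514] m [-0.1025  2.0725 -0.0718]
jig x 9.353117630045045 jig y 1.3348596702458173 z mm 17.02953732903212 f along -11.638948007350026 lat -2.0150714583950946
```

Call:
send_rows:
  steps:
    - [[-0.1, 0.05, -0.65, 0, 0.3, 0]]

```text
time: 12.63
position: [0.6022, -0.0704, 0.0169]
tool_rot: [0.707, -0.043, -0.705, -0.039]
ft_force: [-11.5, 0.1, 9.4]
grip_width: 0.0377
```

```bash
python3 st.py; python3 look.py w9; python3 st.py
```

```text
12.6333 [ 0.6022 -0.0704  0.0169] yaw -6.648648065394796 tilt [ 0.1372 -0.3565] w 0.037721006384651264 f [-11.5102   0.078    9.4057] m [-0.1047  2.1524 -0.1815]
jig x 10.065611080226384 jig y 1.3382610703394775 z mm 16.864255259539014 f along -11.43508717511759 lat -1.315321614890331
12.6833 [ 0.602  -0.0704  0.0169] yaw -6.6630827207645975 tilt [ 0.2312 -0.3638] w 0.03758068772005881 f [-10.8163  -1.4934   5.4946] m [-0.1542  1.8883 -0.0985]
jig x 9.903050807617523 jig y 1.3110202859769993 z mm 16.865995566088884 f along -10.556083616508133 lat -2.791209635106862
```

View pics/w9.png

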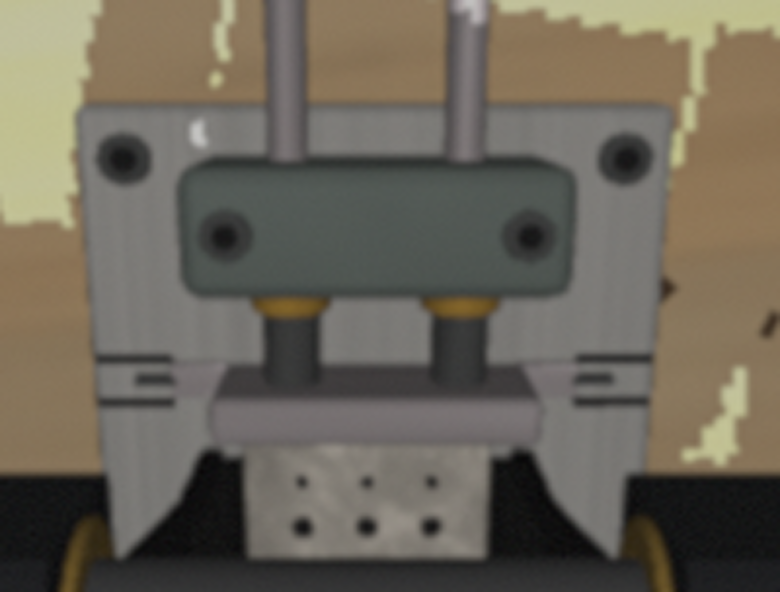

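```bash
python3 - <<'E'
from h import *
np.set_printoptions(precision=4,suppress=True)
for i in range(36):
    camera('wrist')
    if i%6==5: o=get_obs();print(o['time'],o['position'],o['ft_force'],o['grip_width'])
E
python3 look.py w10; python3 st.py
```

```text
12.9833 [ 0.602  -0.0704  0.0169] [-11.7141  -0.4924   5.3436] 0.03783379369634628
13.2833 [ 0.602  -0.0704  0.0169] [-12.6086  -0.792    6.251 ] 0.037515986048877806
13.5833 [ 0.602  -0.0704  0.0169] [-11.8156   0.1686   6.4006] 0.03760267319731739
13.8833 [ 0.602  -0.0704  0.0169] [-11.2219  -0.3675   5.6679] 0.03738238255969836
14.1833 [ 0.602  -0.0704  0.0169] [-11.6632  -0.3433   6.4187] 0.03755430079598452
14.4833 [ 0.602  -0.0704  0.0169] [-12.072   -0.8538   6.2605] 0.037715511666311825
14.5333 [ 0.602  -0.0704  0.0169] yaw -6.6676198910685285 tilt [ 0.144 -0.354] w 0.03740991117527854 f [-12.0652   0.3117   5.9726] m [-0.1331  1.9988 -0.1286]
jig x 9.928096496528264 jig y 1.3362915827481312 z mm 16.861377761303654 f along -12.01428830343939 lat -1.150543586136834
```

View pics/w10.png

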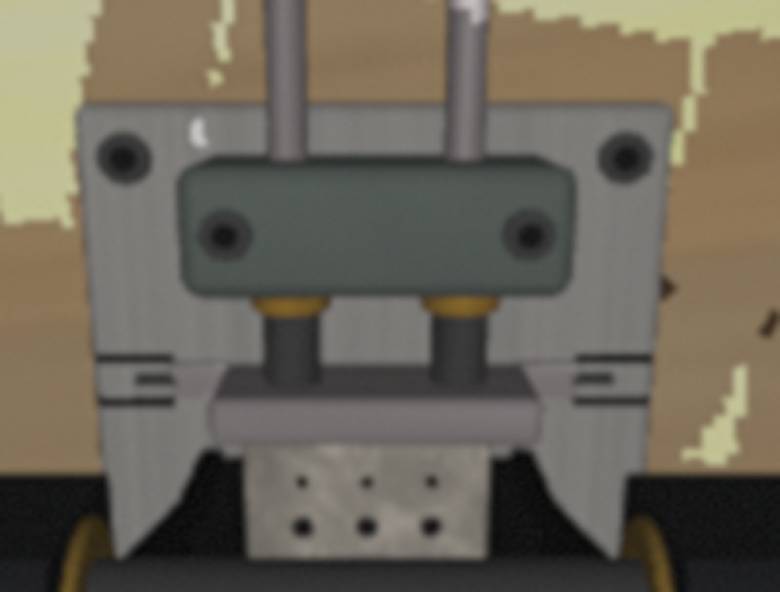

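```bash
python3 - <<'E'
from h import *
np.set_printoptions(precision=4,suppress=True)
for i in range(34):
    camera('wrist')
    if i%8==7: o=get_obs();print(o['time'],o['position'],o['ft_force'],o['grip_width'])
p,d=camera('top'); cv2.imwrite('pics/t2.png',cv2.resize(p[140:240,130:390,::-1],None,fx=3,fy=3))
E
python3 look.py w11; python3 st.py
```

```text
14.9333 [ 0.602  -0.0704  0.0169] [-11.2949  -0.1557   5.8573] 0.03731408355816713
15.3333 [ 0.602  -0.0704  0.0169] [-10.5849   0.0215   5.9535] 0.03753686553991754
15.7333 [ 0.602  -0.0704  0.0168] [-10.8675   0.0984   6.1188] 0.037212539104609664
16.1333 [ 0.602  -0.0704  0.0169] [-11.0186   0.0943   6.0362] 0.037832660509924454
16.3333 [ 0.602  -0.0704  0.0169] yaw -6.668650896689724 tilt [ 0.1426 -0.3539] w 0.037557160185052854 f [-11.3909  -1.4253   6.3855] m [-0.1633  1.9686 -0.1185]
jig x 9.903967794649887 jig y 1.3334830312458656 z mm 16.87255329636013 f along -11.13470937725254 lat -2.793115821075525
```

View pics/t2.png

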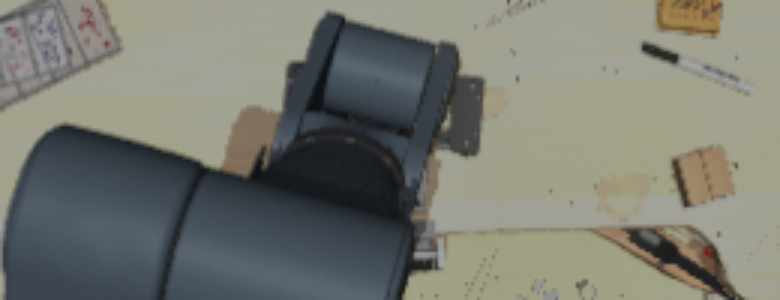

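View pics/w11.png

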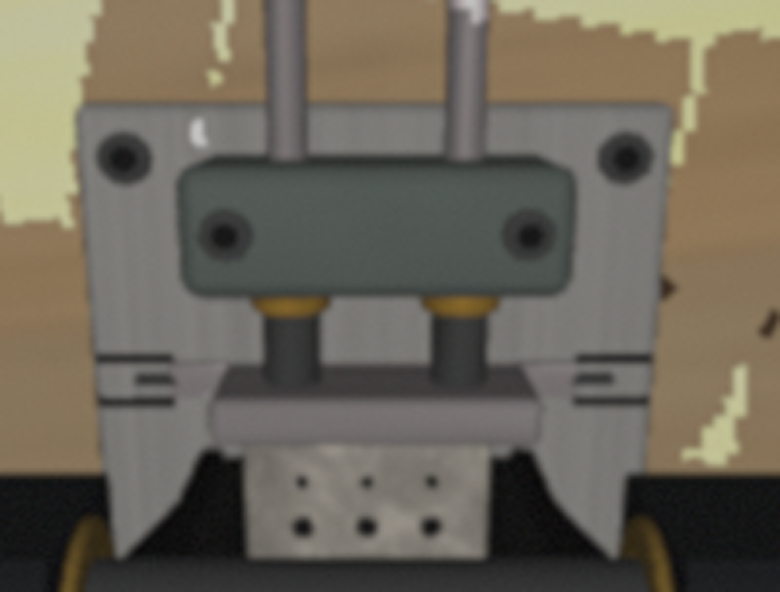

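Run:
```python
from h import *
p,d=camera('scene'); cv2.imwrite('pics/s6.png',p[:,:,::-1])
print(hand_in()); print(get_obs()['time'])
```

```text
the job is handed in; nothing more can be done
None
the job is handed in; nothing more can be done
```

View pics/s6.png

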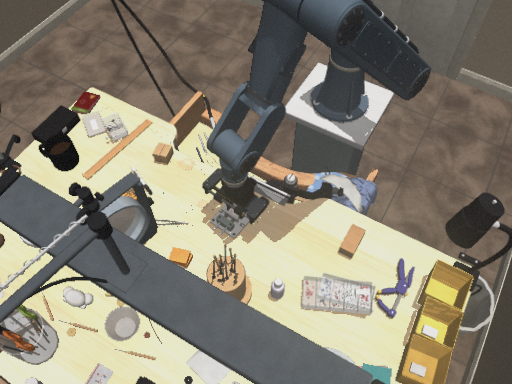

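The drill block is between the rails with its plain face against the stop and its screw heads towards the open end. The gripper is still holding and pressing it. I set it down about 10 mm short of the stop first, then slid it forward, and handed in at about 16.4 s.

- **Hold:** the last wrist pictures show both pointers about midway between their marks, roughly 12 mm of stop travel. Pose and pointers did not move for the last 3.7 s.
- **Force:** the wrist read about 10.5–12.6 N along the push, against the roughly 10 N the spring gives at that travel. The extra is probably floor friction, because about 6 N was also pressing the block down. On the way in the push briefly reached about 16 N, with up to 20 N downward, while the stop was still near the start of its travel. The stop never came near its end.
- **Seating:** the grip was firm at 37.5 mm. During the slide the tool tipped by up to about 1° and the block may have come 1–2 mm off the floor for a moment. I corrected this before the hold, and the height is back to where it was when first set down.
- **Wooden block and box:** both look unmoved in the last scene picture. The box was hidden behind the arm in the last top picture.

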